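Put the washed colour brush and colour knife away

ROBOT

A 6-joint arm with a two-finger parallel gripper is mounted at the origin on the work surface. World frame = base frame: x ahead of the robot, y to its left, z up, the work surface at z = 0. Lengths are in m, angles in degrees, forces in N, time in s.
With the tool pointing down it reaches from about 0.375 to 0.9 m from the base axis. Payload 3.1 kg.
Tool frame: the origin (TCP) lies at the very end of the fingers, on their centre line; the grasp point (between the pads) lies 19 mm behind it (bot.tcp_to_grasp is the distance from the TCP to the grasp point, in m); z points along the fingers, y is the line along which they close (so a half turn about z gives the same grasp; the last joint's range is limited). The gripper opens to 87 mm and grips with 3 to 60 N. Pads are 19 mm wide; open, the fingers measure 117 mm over their backs; the gripper's body (75 mm by 190 mm) begins 51 mm behind the grasp point.
Start: joints at [-79.67, 30.224, 82.088, -0, 67.689, -10.227], TCP at [0.219, -0.585, 0.223] pointing down, gripper open.
Joint ranges: [-176.69, 176.69], [-43.24, 126.21], [12.49, 139.97], [-82, 262], [0, 151.66], [-163.58, 163.58]. Speed limits (degrees/s): [159.86, 159.86, 180, 180, 180, 180].

INTERFACE

Orientations are given as a 3x3 rotation matrix whose columns are the frame's x, y, z axes.
In Python, from rig import telemetry, capture, camera_info, job, bot gives the robot as it stands. The module is installed in compiled form; this text tells all that it offers.
- The arm moves only by the tool carry_out, never from a script. Its argument "deltas" is a list that holds one entry, the list of rows, each a list of 7 numbers: the shift along the tool's x, y, z scaled (see below), then the turn, a rotation vector about the tool's x, y, z scaled (see below), then the closure, from -1 (fully open) to 1 (shut). In form: [[[dx, dy, dz, ax, ay, az, claw], ...]]. A call has exactly 10 rows; each row is the pose to reach, as a shift and turn from the pose commanded when the call began, along the tool's axes at that moment, turning the shorter way round; what a row does not reach only later rows make up. The controller multiplies each number of a shift by 15 cm and each number of a turn by 360 degrees. A row lasts 1/12 s, in which the tool goes at most 41.7 mm and 7.16 degrees, less where a joint would pass 70% of its speed; a pose out of reach is approached as far as the arm can. A call with a number of a shift or a turn outside -1 to 1 is refused whole. A call with a gripper value outside its range is refused whole. The fingers move at their own pace and stop on an object; the grip force is fixed at half the most. Time passes only in rows, so rows that repeat a pose let the fingers close, or fill a call up. It gives the time, the measured TCP pose, the force, the opening and the grip force at its end, in the units of the state.
- telemetry.read_state(): the state, without advancing time (a new reading comes with each control period).
- capture(name): name is "scene" or "top"; returns the picture (420x560x3 uint8, red, green, blue); there is no depth.
- camera_info(name): a dict with "mtx" (3x3 intrinsics, pixels), "k1" (the pictures are not rectified: a ray, as slopes to the right and down, at radius r is drawn at 1 + k1 r^2 times it, then the intrinsics apply), "cam_to_world" (4x4, takes a point from camera to world coordinates). Camera axes: x right, y down, z forward; pixel columns grow to the right and rows downward; lengths in m; the calibration is good to about 2 mm. A picture is of the moment at which its call begins. camera_info takes no time and is no camera call.
- job.hand_in(): hands the job in; it is judged then, once.
The state is a dict: "time_s": time; "joint_positions": joint angles; "qvel": joint speeds; "tau": joint torques, N m; "position": TCP position; "tcp_rot": TCP orientation; "force": force on the tool from outside, world axes, zero at the start; "moment": the same for the moment, N m; "opening": opening from 0.0 (shut) to 1.0 (fully open); "grasp_force": force on a finger pad.
Only numpy, scipy, OpenCV 4.12 (cv2) and the standard library are available. Lean on these libraries where they do the work, as an engineer would, in place of code of your own. Each camera call takes 0.05 s, during which the arm holds its last target. There are 200 camera calls.

TASK

The flat brush and the colour knife have been washed and left leaning on the edge of the wooden colour tray: put them away. Stand the brush in the blue jar with its bristles up, and slide the knife blade-down, fully home, into either slot of the wooden knife block. Leave the tray, the jar and the knife block standing about where they are, and do not disturb the two printing blocks or the pigment tub.

Things in the scene. Friction and masses are not known exactly. Their poses are not given: they have to be found in the camera images.
- brush: Flat brush, 225 mm long, 70 g. From its foot: wooden handle 0-155 (18 wide, 22 up to 45; 12 thick; butt rounded), steel ferrule 155-185 (40 x 12), dark rigid bristles 185-225 (38 x 10). Own x runs foot to bristles, y across the width, z out of the upper flat side; origin on the axis 168 from the foot. Starts foot on the table, ferrule on the tray's rim, rising 0.38 rad towards the tray.
- brush_foot (a point): Middle of the rounded butt of the brush handle, the end that goes to the bottom of the jar.
- bristle_end (a point): Centre of the far end of the bristles.
- knife: Colour knife, 205 mm long, 110 g, balance 84 from the tip. From the tip: flat rigid steel blade 0-110 (40 wide, 28 up to 11; 2.5 thick), dark handle with brass collar 108-205 (20 x 14). Own x runs tip to handle end, y across the width, z out of the upper flat side; origin on the axis 125 from the tip. Starts with its tip on the tray's floor, handle out over the rim, rising 0.54 rad outwards.
- knife_tip (a point): Centre of the blade's tip end.
- knife_end (a point): Centre of the end of the knife's handle.
- tray: Loose wooden colour tray, 1.8 kg, 270 mm along its x, 200 along its y, 60 high, walls and floor 8 thick; origin at the centre of its underside. Both tools lean on its +y rim, 55 to 70 mm either side of the middle; either one may be the nearer to the robot.
- brush_jar: Loose blue stoneware jar, open at the top, 66 mm across, 98 mm high, inside 56 mm across with its floor 6 mm above the table, 380 g; origin at the centre of its underside, z up.
- jar_mouth (a point): Centre of the jar's mouth, level with its rim.
- knife_block: Loose light-wood block, 680 g, 110 mm along its x, 100 along its y, 90 high; origin at the centre of its underside, z up. Two equal slots in its top, 24 mm either side of the middle, each 7 wide along x, 48 long along y, 75 deep (floor 15 above the underside), mouths chamfered 2 mm. Jar and block may stand in each other's place.
- slot_near (a point): Centre of the mouth of the slot on the block's -x side, level with the block's top.
- slot_far (a point): Centre of the mouth of the slot on the block's +x side, level with the block's top.
- print_block_a: Bystander: carved dark wooden printing block with a stepped grip, 110 x 85 mm, 65 mm high; origin at the centre of its underside.
- print_block_b: Bystander: carved brown wooden printing block, 90 x 75 mm, 65 mm high; origin at the centre of its underside.
- pigment_tub: Bystander: closed white tub with a yellow lid, 68 mm across, 85 mm high; origin at the centre of its underside.
Not all that is in view belongs to the job. Of the things like the brush, leave any that is pink; of the rest the larger one is meant.

How it is judged:
By the outcome, as a careful person would: the job done as asked, in the order asked, and still so for the second after the job is handed in, with the robot touching nothing.
It also fails if it takes over 72 s, if anything falls off the work surface, if the arm or the gripper's body presses on something with over 40 N, if the wrist force passes 120 N, or if a joint passes its speed limit or range.

## Working session

There is one attempt and no reset: what is moved stays moved. The work goes in short steps, Python scripts to look and compute and a tool call to move; the robot and the scene stay as the last step left them, time stands still between calls to the robot, and variables do not carry over. Pictures are saved under pics/ and viewed, at most 10 in all, crops included, and the job is handed in when it is done.

Besides the shell and the picture viewer there is one more tool, called after "Emit:" as name(argument=value, ...), one argument or row to a line, values as JSON. carry_out: Moves the arm, as the interface text tells. Its arguments: {"type":"object","properties":{"deltas":{"type":"array","items":{"type":"array","items":{"type":"array","items":{"type":"number"}}}}},"required":["deltas"]}

```bash
mkdir -p pics; python3 - <<'E'
from rig import telemetry, capture, camera_info, bot
import cv2,numpy as np
np.set_printoptions(precision=4,suppress=True)
for n in("scene","top"):
    im=capture(n); cv2.imwrite(f"pics/{n}0.png",im[:,:,::-1]); np.save(f"pics/{n}0.npy",im)
    c=camera_info(n); print(n,c["mtx"],c["k1"],c["cam_to_world"])
s=telemetry.read_state(); print(s); print([a for a in dir(bot) if a[0]!='_'])
E
```

```text
scene [[384.5038   0.     276.4841]
 [  0.     384.5038 204.8019]
 [  0.       0.       1.    ]] -0.04066716030826015 [[-0.8845  0.2788 -0.3741  0.9219]
 [ 0.4665  0.5461 -0.6958  0.6771]
 [ 0.0103 -0.7899 -0.6131  0.7506]
 [ 0.      0.      0.      1.    ]]
top [[504.6397   0.     283.7933]
 [  0.     504.6397 212.3923]
 [  0.       0.       1.    ]] -0.004253706412324198 [[-0.0133 -0.9957  0.0921  0.36  ]
 [-0.9999  0.0138  0.0048 -0.0856]
 [-0.0061 -0.092  -0.9957  1.6359]
 [ 0.      0.      0.      1.    ]]
{'time_s': 0.1, 'joint_positions': array([-79.6691,  30.2729,  82.1489,   0.0013,  67.6884, -10.2267]), 'qvel': array([ 0.0738, -0.1131, -0.14  ,  0.0926, -0.0291, -0.0408]), 'tau': array([  0.0003, -44.0986, -17.7151,   0.0635,   0.0534,  -0.    ]), 'position': array([ 0.2194, -0.5845,  0.2217]), 'tcp_rot': array([[ 0.9363,  0.3511, -0.0003],
       [ 0.3511, -0.9363,  0.0019],
       [ 0.0004, -0.0019, -1.    ]]), 'force': array([-0.1559, -0.6479, -0.4942]), 'moment': array([0.0212, 0.0077, 0.0342]), 'grasp_force': 0.0, 'opening': 1.0040741732809941}
['PlanningError', 'tcp_to_grasp']
```

View pics/scene0.png

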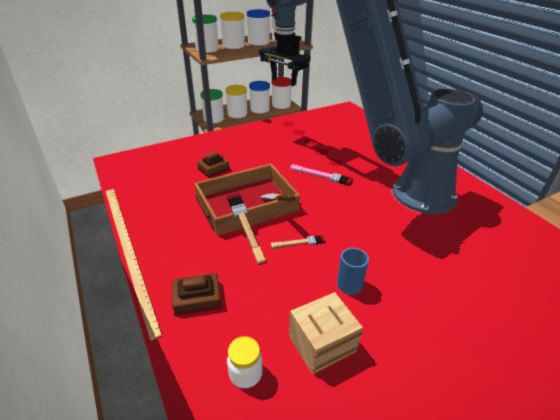

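View pics/top0.png

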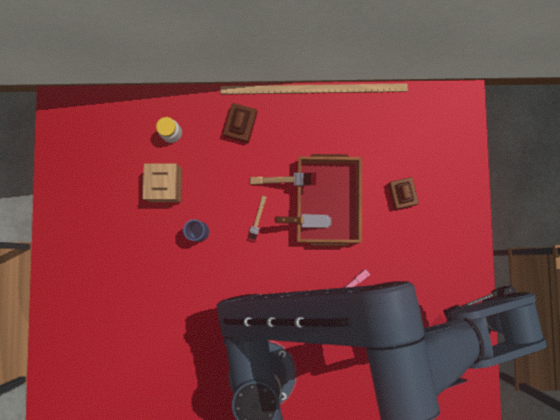

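Scene view: the tray is at (247,198), the big brush runs (262,260)→(236,203), the knife handle is at (290,198), the jar at (352,270), the block at (325,332). Decoys are the small brush (297,242) and the pink one (320,173). In the top view the brush runs (252,181)→(315,179) and the knife (277,220)→(330,221). The jar is at (196,231) and the block at (162,183).

```bash
python3 - <<'E'
import numpy as np,cv2
t=np.load("pics/top0.npy");s=np.load("pics/scene0.npy")
def save(a,n,x0,y0,x1,y1,k):
    cv2.imwrite(n,cv2.resize(a[y0:y1,x0:x1,::-1],None,fx=k,fy=k,interpolation=cv2.INTER_CUBIC))
save(t,"pics/tc.png",140,140,340,260,4)
save(s,"pics/sc.png",180,160,380,300,4)
E
```

```text
(no output)
```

View pics/tc.png

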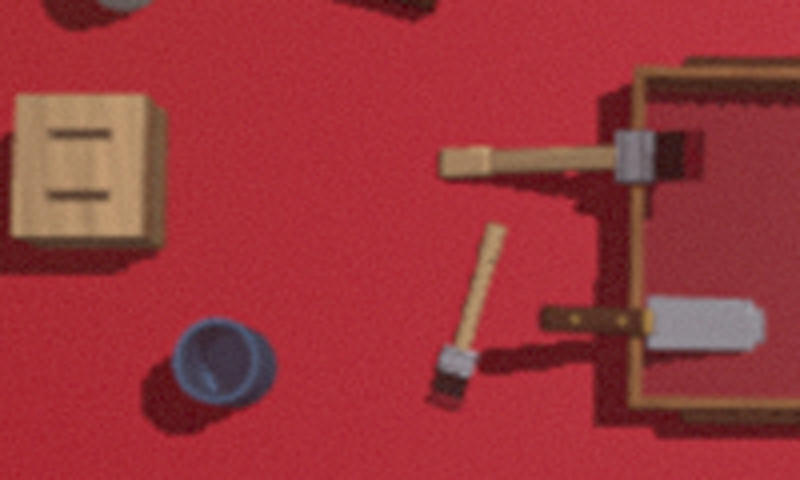

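View pics/sc.png

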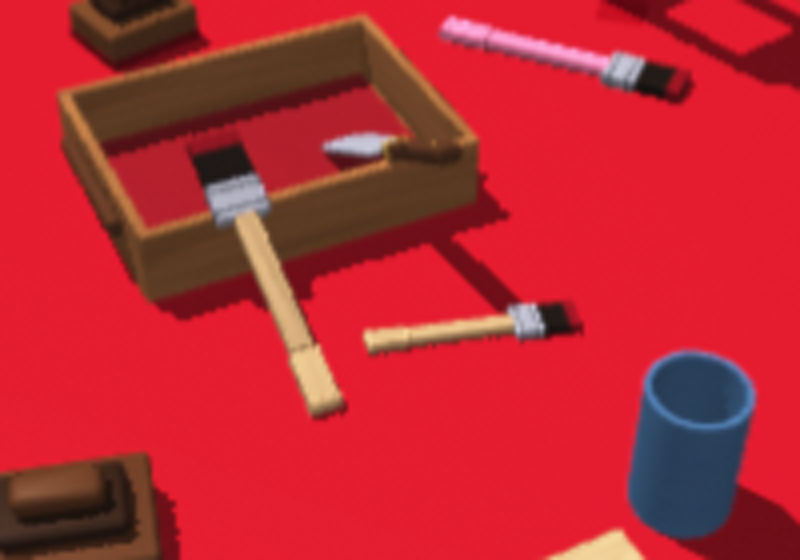

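Crops: in the top view (crop px) the slots are at (80,133) and (78,195), and the jar mouth at (217,362). The brush goes foot (441,163) → ferrule (635,156), the knife handle end (541,319) → collar (648,321) → tip (765,323). In the scene crop the brush foot is (322,405), the ferrule (237,200), the knife end (462,150) and the collar (390,148).

```bash
cat > h.py <<'E'
import numpy as np,cv2,json
from scipy.spatial.transform import Rotation as R
from rig import telemetry,capture,camera_info
np.set_printoptions(precision=4,suppress=True)
def ray(n,p):
    c=camera_info(n);K=c["mtx"];q=np.array([(p[0]-K[0,2])/K[0,0],(p[1]-K[1,2])/K[1,1]])
    u=q.copy()
    for _ in range(5): u=q/(1+c["k1"]*(u@u))
    T=c["cam_to_world"];d=T[:3,:3]@np.r_[u,1];return T[:3,3],d/np.linalg.norm(d)
def plane(n,p,z):
    o,d=ray(n,p);return o+d*(z-o[2])/d[2]
def tri(pt,ps):
    (a,d),(b,e)=ray("top",pt),ray("scene",ps)
    s,t=np.linalg.lstsq(np.c_[d,-e],b-a,rcond=None)[0]
    return (a+d*s+b+e*t)/2,np.linalg.norm(a+d*s-b-e*t)
def proj(n,X):
    c=camera_info(n);T=np.linalg.inv(c["cam_to_world"]);x=T[:3,:3]@X+T[:3,3];u=x[:2]/x[2]
    u=u*(1+c["k1"]*(u@u));return c["mtx"][[0,1],[0,1]]*u+c["mtx"][:2,2]
TC=lambda x,y:((x+.5)/4-.5+140,(y+.5)/4-.5+140)
SC=lambda x,y:((x+.5)/4-.5+180,(y+.5)/4-.5+160)
E
python3 - <<'E'
from h import *
for n,a,b in [("foot",TC(443,163),SC(322,402)),("handle/ferrule",TC(615,158),SC(247,217)),("ferr/bristle",TC(656,156),SC(232,180)),
 ("knife end",TC(541,319),SC(462,150)),("collar/blade",TC(648,321),SC(388,148)),("jar",TC(217,362),SC(698,390))]:
    print(n,*tri(a,b))
t=np.load("pics/top0.npy").astype(float);s=np.load("pics/scene0.npy").astype(float)
# slots, dark blobs in block top
def blobs(im,x0,y0,x1,y1,thr,amin):
    g=im[y0:y1,x0:x1]; m=((g[...,0]<thr)).astype(np.uint8)
    n,l,st,c=cv2.connectedComponentsWithStats(m)
    for i in range(1,n):
        if st[i,4]>=amin: print(st[i],c[i]+[x0,y0])
print("top");blobs(t,146,166,174,197,140,4)
print("scene");blobs(s,298,300,352,340,140,5)
# jar rim by blue mask
for n,im,w in(("top",t,(180,215,215,245)),("scene",s,(330,240,375,300))):
    x0,y0,x1,y1=w;g=im[y0:y1,x0:x1];m=(g[...,2]>g[...,0]+15);ys,xs=np.nonzero(m);print(n,xs.min()+x0,xs.max()+x0,ys.min()+y0,ys.max()+y0)
# block top outline from top view
g=t[155:210,135:190];m=((g[...,1]>120)).astype(np.uint8)
c=max(cv2.findContours(m,0,1)[0],key=cv2.contourArea);r=cv2.minAreaRect(c);print(r)
print("blk ctr",plane("top",np.array(r[0])+[135,155],.09))
for p in [TC(14,95),TC(147,95),TC(148,240),TC(12,237)]: print(plane("top",p,.09))
for p in [TC(80,133),TC(78,195)]: print("slot",plane("top",p,.09))
for p in [TC(48,133),TC(111,133),TC(47,195),TC(109,195)]: print("slotends",plane("top",p,.09))
print("tip",plane("top",TC(765,323),.009)); print("rim",plane("top",TC(640,72),.06),plane("top",TC(632,405),.06))
g=np.zeros((0,));s4=cv2.resize(s[290:375,280:370,::-1],None,fx=6,fy=6,interpolation=cv2.INTER_CUBIC);cv2.imwrite("pics/blk.png",s4)
E
```

```text
foot [0.6184 0.0288 0.0092] 0.003641838318826702
handle/ferrule [ 0.6105 -0.1098  0.0642] 0.0007903030858547043
ferr/bristle [ 0.6089 -0.1412  0.0752] 0.0012310246301309323
knife end [ 0.4769 -0.0493  0.1186] 0.0064294079590484585
collar/blade [ 0.4829 -0.1345  0.0652] 0.004315407322895857
jar [0.4522 0.1973 0.0957] 0.0008885465308161024
top
[ 6  6 16  3 45] [159.3333 172.9778]
[ 6 21 15  4 37] [159.     188.2973]
scene
[12 16  2  4  5] [310.6 317.4]
[42 34 12  6 42] [347.1667 337.3333]
top 184 205 220 240
scene 337 368 248 293
((24.0, 26.0), (34.0, 32.0), 90.0)
blk ctr [0.6061 0.3074 0.09  ]
[0.6622 0.3574 0.09  ]
[0.6607 0.2538 0.09  ]
[0.5472 0.2523 0.09  ]
[0.551  0.3575 0.09  ]
slot [0.6316 0.3057 0.09  ]
slot [0.583  0.3068 0.09  ]
slotends [0.6319 0.3306 0.09  ]
slotends [0.6312 0.2816 0.09  ]
slotends [0.5834 0.3308 0.09  ]
slotends [0.5827 0.2827 0.09  ]
tip [ 0.4825 -0.2295  0.009 ]
rim [ 0.6793 -0.1305  0.06  ] [ 0.416 -0.12   0.06 ][ WARN:0@0.720] global loadsave.cpp:1063 imwrite_ Unsupported depth image for selected encoder is fallbacked to CV_8U.
```

View pics/blk.png

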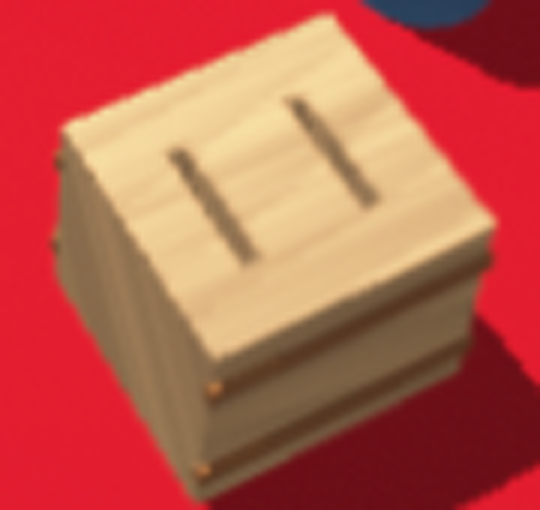

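```bash
cat >> h.py <<'E'
def load():
    c=json.load(open("cmd.json"));return np.array(c["p"]),np.array(c["R"])
def store(p,r): json.dump({"p":list(map(float,p)),"R":np.array(r).tolist()},open("cmd.json","w"))
def go(*poses):
    """print final row of successive calls through poses (P,R); each poses split to fit limits; stores the commanded end"""
    p,r=load()
    for P,Rm in poses:
        n=0
        while n<9:
            n+=1
            d=r.T@(P-p)/.15; w=R.from_matrix(r.T@Rm).as_rotvec(degrees=True)/360
            k=max(1,np.abs(d).max(),np.linalg.norm(w)*360/65, np.linalg.norm(d)*.15/.36)
            row=np.round(np.r_[d/k,w/k],4); row+=0
            print(row.tolist(),end=' ')
            p=p+r@row[:3]*.15; r=r@R.from_rotvec(row[3:]*360,degrees=True).as_matrix()
            print("->",p)
            if k<=1: break
    store(p,r)
def frame(z,y):
    z=np.array(z,float);z/=np.linalg.norm(z);y=np.array(y,float);y=y-z*(y@z);y/=np.linalg.norm(y)
    return np.c_[np.cross(y,z),y,z]
def st():
    s=telemetry.read_state();print("t",s["time_s"],"p",s["position"],"j",s["joint_positions"],"F",s["force"],"M",s["moment"],"op",s["opening"],"gf",s["grasp_force"]);return s
E
python3 - <<'E'
from h import *
a=np.deg2rad(20.56);store([.219,-.585,.223],np.array([[np.cos(a),np.sin(a),0],[np.sin(a),-np.cos(a),0],[0,0,-1]]))
for n,pt,ps in(("slotfar",TC(80,133),(315.5,324.3)),("slotnear",TC(78,195),(335.5,315.2))):print(n,tri(pt,ps))
b_h=np.array([-.055,-.998,0]);w=np.array([.998,-.055,0])
A=np.deg2rad(288); z=-b_h*np.cos(A)+np.array([0,0,np.sin(A)])
Rg=frame(z,w);print(Rg)
tcp=np.array([.612,-.079,.051])+.019*Rg[:,2];print(tcp)
pre=tcp-.14*Rg[:,2]
Rd=frame([0,0,-1],w)
go((np.array([.45,-.30,.24]),Rd),(pre+[0,0,.03],Rg))
E
```

```text
slotfar (array([0.6312, 0.3071, 0.0869]), np.float64(0.0022497017657438024))
slotnear (array([0.5828, 0.308 , 0.0873]), np.float64(0.0017664854360078155))
[[ 0.0523  0.9985  0.017 ]
 [ 0.9497 -0.055   0.3084]
 [ 0.3089 -0.     -0.9511]]
[ 0.6123 -0.0731  0.0329]
[1.0, -0.587, -0.0537, 0.0, 0.0, -0.0873] -> [ 0.3285 -0.4499  0.2311]
[1.0, 0.0177, -0.0464, 0.0, 0.0, -0.0753] -> [ 0.423  -0.3333  0.238 ]
[0.2523, 0.1348, -0.0132, 0.0, 0.0, -0.0215] -> [ 0.45 -0.3   0.24]
[1.0, 0.778, 0.2284, 0.0, 0.039, 0.0] -> [ 0.5748 -0.1567  0.2057]
[0.2575, 0.2191, 0.1307, 0.0, 0.011, 0.0] -> [ 0.61   -0.1163  0.1961]
```

Emit:
carry_out(
  deltas=[
    [[1.0,-0.587,-0.0537,0,0,-0.0873,-1],[1.0,-0.587,-0.0537,0,0,-0.0873,-1],[1.0,-0.587,-0.0537,0,0,-0.0873,-1],[1.0,-0.587,-0.0537,0,0,-0.0873,-1],[1.0,-0.587,-0.0537,0,0,-0.0873,-1],[1.0,-0.587,-0.0537,0,0,-0.0873,-1],[1.0,-0.587,-0.0537,0,0,-0.0873,-1],[1.0,-0.587,-0.0537,0,0,-0.0873,-1],[1.0,-0.587,-0.0537,0,0,-0.0873,-1],[1.0,-0.587,-0.0537,0,0,-0.0873,-1]],
  ],
)

```text
time_s: 0.93
position: [0.3282, -0.4513, 0.2304]
tcp_rot: [[0.618, 0.786, -0.0], [0.786, -0.618, -0.0], [-0.0, -0.0, -1.0]]
force: [0.5, -0.3, 0.6]
opening: 1.0
grasp_force: 0.0
```

Emit:
carry_out(
  deltas=[
    [[1.0,0.0177,-0.0464,0,0,-0.0753,-1],[1.0,0.0177,-0.0464,0,0,-0.0753,-1],[1.0,0.0177,-0.0464,0,0,-0.0753,-1],[1.0,0.0177,-0.0464,0,0,-0.0753,-1],[1.0,0.0177,-0.0464,0,0,-0.0753,-1],[1.0,0.0177,-0.0464,0,0,-0.0753,-1],[1.0,0.0177,-0.0464,0,0,-0.0753,-1],[1.0,0.0177,-0.0464,0,0,-0.0753,-1],[1.0,0.0177,-0.0464,0,0,-0.0753,-1],[1.0,0.0177,-0.0464,0,0,-0.0753,-1]],
  ],
)

```text
time_s: 1.77
position: [0.4228, -0.3346, 0.2374]
tcp_rot: [[0.192, 0.981, -0.0], [0.981, -0.192, 0.0], [-0.0, -0.0, -1.0]]
force: [-0.0, -0.7, 0.1]
opening: 1.0
grasp_force: 0.0
```

Emit:
carry_out(
  deltas=[
    [[0.2523,0.1348,-0.0132,0,0,-0.0215,-1],[0.2523,0.1348,-0.0132,0,0,-0.0215,-1],[0.2523,0.1348,-0.0132,0,0,-0.0215,-1],[0.2523,0.1348,-0.0132,0,0,-0.0215,-1],[0.2523,0.1348,-0.0132,0,0,-0.0215,-1],[0.2523,0.1348,-0.0132,0,0,-0.0215,-1],[0.2523,0.1348,-0.0132,0,0,-0.0215,-1],[0.2523,0.1348,-0.0132,0,0,-0.0215,-1],[0.2523,0.1348,-0.0132,0,0,-0.0215,-1],[0.2523,0.1348,-0.0132,0,0,-0.0215,-1]],
  ],
)

```text
time_s: 2.6
position: [0.4504, -0.3004, 0.2395]
tcp_rot: [[0.056, 0.998, -0.0], [0.998, -0.056, -0.0], [-0.0, -0.0, -1.0]]
force: [0.7, -0.2, -1.0]
opening: 1.004
grasp_force: 0.0
```

Emit:
carry_out(
  deltas=[
    [[1.0,0.778,0.2284,0,0.039,0,-1],[1.0,0.778,0.2284,0,0.039,0,-1],[1.0,0.778,0.2284,0,0.039,0,-1],[1.0,0.778,0.2284,0,0.039,0,-1],[1.0,0.778,0.2284,0,0.039,0,-1],[1.0,0.778,0.2284,0,0.039,0,-1],[1.0,0.778,0.2284,0,0.039,0,-1],[1.0,0.778,0.2284,0,0.039,0,-1],[1.0,0.778,0.2284,0,0.039,0,-1],[1.0,0.778,0.2284,0,0.039,0,-1]],
  ],
)

```text
time_s: 3.43
position: [0.5748, -0.1581, 0.2057]
tcp_rot: [[0.055, 0.998, 0.014], [0.969, -0.057, 0.242], [0.242, 0.0, -0.97]]
force: [0.3, 0.0, -0.1]
opening: 1.0
grasp_force: 0.0
```

Emit:
carry_out(
  deltas=[
    [[0.2575,0.2191,0.1307,0,0.011,0,-1],[0.2575,0.2191,0.1307,0,0.011,0,-1],[0.2575,0.2191,0.1307,0,0.011,0,-1],[0.2575,0.2191,0.1307,0,0.011,0,-1],[0.2575,0.2191,0.1307,0,0.011,0,-1],[0.2575,0.2191,0.1307,0,0.011,0,-1],[0.2575,0.2191,0.1307,0,0.011,0,-1],[0.2575,0.2191,0.1307,0,0.011,0,-1],[0.2575,0.2191,0.1307,0,0.011,0,-1],[0.2575,0.2191,0.1307,0,0.011,0,-1]],
  ],
)

```text
time_s: 4.27
position: [0.6104, -0.1167, 0.1958]
tcp_rot: [[0.053, 0.998, 0.017], [0.95, -0.056, 0.308], [0.309, 0.0, -0.951]]
force: [-0.7, 0.0, -0.7]
opening: 1.0
grasp_force: 0.0
```

```bash
sed -i 's/np.r_\[d\/k,w\/k\],4)/np.r_[d\/k,w\/k],3)/' h.py; python3 - <<'E'
from h import *
st(); p,r=load(); go((np.array([.6123,-.0731,.0329]),r))
E
```

```text
t 4.2667 p [ 0.6104 -0.1167  0.1958] j [-29.1929  34.0902  82.0156  16.9021  72.7196 -32.3179] F [-0.7132  0.02   -0.7002] M [-0.1766 -0.0924 -0.0284] op 1.0004853895009178 gf 0.0
[-0.055, 0.0, 1.0, 0.0, 0.0, 0.0] -> [ 0.6121 -0.0779  0.0509]
[-0.007, 0.0, 0.124, 0.0, 0.0, 0.0] -> [ 0.6123 -0.0731  0.0329]
```

Emit:
carry_out(
  deltas=[
    [[-0.055,0,1.0,0,0,0,-1],[-0.055,0,1.0,0,0,0,-1],[-0.055,0,1.0,0,0,0,-1],[-0.055,0,1.0,0,0,0,-1],[-0.055,0,1.0,0,0,0,-1],[-0.055,0,1.0,0,0,0,-1],[-0.055,0,1.0,0,0,0,-1],[-0.055,0,1.0,0,0,0,-1],[-0.055,0,1.0,0,0,0,-1],[-0.055,0,1.0,0,0,0,-1]],
  ],
)

```text
time_s: 5.1
position: [0.6138, -0.079, 0.0523]
tcp_rot: [[0.052, 0.998, 0.02], [0.95, -0.056, 0.307], [0.308, 0.003, -0.951]]
force: [0.0, -1.2, -0.3]
opening: 1.001
grasp_force: 0.0
```

Emit:
carry_out(
  deltas=[
    [[-0.007,0,0.124,0,0,0,-1],[-0.007,0,0.124,0,0,0,-1],[-0.007,0,0.124,0,0,0,0.5],[-0.007,0,0.124,0,0,0,1],[-0.007,0,0.124,0,0,0,1],[-0.007,0,0.124,0,0,0,1],[-0.007,0,0.124,0,0,0,1],[-0.007,0,0.124,0,0,0,1],[-0.007,0,0.124,0,0,0,1],[-0.007,0,0.124,0,0,0,1]],
  ],
)

```text
time_s: 5.93
position: [0.6129, -0.0734, 0.0325]
tcp_rot: [[0.052, 0.998, 0.017], [0.95, -0.055, 0.308], [0.309, 0.0, -0.951]]
force: [-0.4, -0.3, -0.5]
opening: 0.474
grasp_force: 0.0
```

Emit:
carry_out(
  deltas=[
    [[0,0,0,0,0,0,1],[0,0,0,0,0,0,1],[0,0,0,0,0,0,1],[0,0,0,0,0,0,1],[0,0,0,0,0,0,1],[0,0,0,0,0,0,1],[0,0,0,0,0,0,1],[0,0,0,0,0,0,1],[0,0,0,0,0,0,1],[0,0,0,0,0,0,1]],
  ],
)

```text
time_s: 6.77
position: [0.6129, -0.0733, 0.0324]
tcp_rot: [[0.053, 0.998, 0.017], [0.95, -0.055, 0.309], [0.309, 0.0, -0.951]]
force: [0.2, 0.7, 0.2]
opening: 0.201
grasp_force: 30.0
```

```bash
python3 - <<'E'
from h import *
st(); p,r=load(); go((p+[0,0,.14],r))
E
```

```text
t 6.7667 p [ 0.6129 -0.0733  0.0324] j [-25.5574  46.2428  88.8418  20.7349  53.8173 -36.0191] F [0.2242 0.6729 0.1955] M [-0.2034 -0.0826  0.0149] op 0.20134885969355273 gf 29.999959962442517
[0.288, 0.0, -0.888, 0.0, 0.0, 0.0] -> [ 0.6123 -0.0732  0.1729]
```

Emit:
carry_out(
  deltas=[
    [[0.029,0,-0.089,0,0,0,1],[0.086,0,-0.266,0,0,0,1],[0.144,0,-0.444,0,0,0,1],[0.202,0,-0.622,0,0,0,1],[0.259,0,-0.8,0,0,0,1],[0.288,0,-0.888,0,0,0,1],[0.288,0,-0.888,0,0,0,1],[0.288,0,-0.888,0,0,0,1],[0.288,0,-0.888,0,0,0,1],[0.288,0,-0.888,0,0,0,1]],
  ],
)

```text
time_s: 7.6
position: [0.6117, -0.073, 0.171]
tcp_rot: [[0.053, 0.998, 0.014], [0.949, -0.055, 0.31], [0.31, -0.003, -0.951]]
force: [0.3, 0.1, -0.1]
opening: 0.203
grasp_force: 30.0
```

```bash
cat >> h.py <<'E'
B0=np.array([-.051,-.927,.371]);B0/=np.linalg.norm(B0)
RG=frame([.017,.3084,-.9511],[.998,-.055,0]); BT=RG.T@B0   # brush axis in tool frame
def brush_pose(foot,lean,yaw=0,s=.122):
    w=np.array([.998,-.055,0]);al=np.arctan2(B0[2],np.hypot(*B0[:2]))
    Rf=R.from_euler('z',yaw,degrees=True).as_matrix()@R.from_rotvec(-w*(np.pi/2-al-np.deg2rad(lean))).as_matrix()@RG
    return np.array(foot)+s*Rf@BT+.019*Rf[:,2],Rf
E
python3 - <<'E'
from h import *
st()
P,Rf=brush_pose([.452,.208,.135],12); print(P,Rf)
p,r=load()
mid=(np.array([.56,.06,.28]),r@R.from_rotvec(R.from_matrix(r.T@Rf).as_rotvec()*.4).as_matrix())
go(mid,(P+[0,0,.02],Rf))
E
```

```text
t 7.6 p [ 0.6117 -0.073   0.171 ] j [-25.5695  35.0407  84.8714  17.8899  68.3309 -30.2314] F [ 0.2779  0.1003 -0.0736] M [-0.2461  0.0113  0.0195] op 0.2028684050680165 gf 29.99983194284141
[0.45   0.1709 0.2394] [[ 0.0432  0.9985 -0.034 ]
 [ 0.7847 -0.055  -0.6175]
 [-0.6184  0.     -0.7859]]
[1.0, -0.38, -0.393, 0.0, -0.06, 0.0] -> [0.5623 0.0542 0.2753]
[0.036, -0.017, -0.034, 0.0, -0.002, 0.0] -> [0.5601 0.06   0.2801]
[0.706, -0.774, 0.085, 0.0, -0.094, 0.0] -> [0.4499 0.1709 0.2594]
```

Emit:
carry_out(
  deltas=[
    [[0.1,-0.038,-0.039,0,-0.006,0,1],[0.25,-0.095,-0.098,0,-0.015,0,1],[0.4,-0.152,-0.157,0,-0.024,0,1],[0.55,-0.209,-0.216,0,-0.033,0,1],[0.7,-0.266,-0.275,0,-0.042,0,1],[0.85,-0.323,-0.334,0,-0.051,0,1],[0.95,-0.361,-0.373,0,-0.057,0,1],[1.0,-0.38,-0.393,0,-0.06,0,1],[1.0,-0.38,-0.393,0,-0.06,0,1],[1.0,-0.38,-0.393,0,-0.06,0,1]],
  ],
)

```text
time_s: 8.43
position: [0.5623, 0.0546, 0.2738]
tcp_rot: [[0.053, 0.999, -0.005], [0.997, -0.054, -0.062], [-0.063, -0.002, -0.998]]
force: [0.5, 0.4, -0.7]
opening: 0.206
grasp_force: 30.0
```

Emit:
carry_out(
  deltas=[
    [[0.036,-0.017,-0.034,0,-0.002,0,1],[0.036,-0.017,-0.034,0,-0.002,0,1],[0.036,-0.017,-0.034,0,-0.002,0,1],[0.036,-0.017,-0.034,0,-0.002,0,1],[0.036,-0.017,-0.034,0,-0.002,0,1],[0.036,-0.017,-0.034,0,-0.002,0,1],[0.036,-0.017,-0.034,0,-0.002,0,1],[0.036,-0.017,-0.034,0,-0.002,0,1],[0.036,-0.017,-0.034,0,-0.002,0,1],[0.036,-0.017,-0.034,0,-0.002,0,1]],
  ],
)

```text
time_s: 9.27
position: [0.5606, 0.0598, 0.2796]
tcp_rot: [[0.055, 0.998, -0.004], [0.996, -0.055, -0.075], [-0.075, 0.0, -0.997]]
force: [0.1, -0.4, -0.7]
opening: 0.204
grasp_force: 30.0
```

Emit:
carry_out(
  deltas=[
    [[0.07,-0.077,0.008,0,-0.009,0,1],[0.176,-0.193,0.021,0,-0.023,0,1],[0.282,-0.31,0.034,0,-0.038,0,1],[0.388,-0.426,0.047,0,-0.052,0,1],[0.494,-0.542,0.06,0,-0.066,0,1],[0.6,-0.658,0.072,0,-0.08,0,1],[0.67,-0.735,0.081,0,-0.089,0,1],[0.706,-0.774,0.085,0,-0.094,0,1],[0.706,-0.774,0.085,0,-0.094,0,1],[0.706,-0.774,0.085,0,-0.094,0,1]],
  ],
)

```text
time_s: 10.1
position: [0.4506, 0.1715, 0.2586]
tcp_rot: [[0.042, 0.999, -0.033], [0.785, -0.053, -0.617], [-0.617, -0.0, -0.787]]
force: [0.0, -1.1, -1.1]
opening: 0.204
grasp_force: 30.0
```

```bash
python3 - <<'E'
from h import *
st()
t=capture("top");s=capture("scene")
f=lambda a,x0,y0,x1,y1,k:cv2.resize(a[y0:y1,x0:x1,::-1],None,fx=k,fy=k,interpolation=cv2.INTER_CUBIC)
a=f(s,300,150,400,300,4);b=f(t,150,170,250,270,4);c=np.zeros((600,800,3),np.uint8);c[:600,:400]=a;c[:400,400:]=b
cv2.imwrite("pics/j1.png",c)
P,Rf=brush_pose([.452,.208,.155],12)
for n in("top","scene"):print(n,"foot",proj(n,np.array([.452,.208,.155])),"jar",proj(n,np.array([.452,.197,.098])))
E
```

```text
t 10.1 p [0.4506 0.1715 0.2586] j [ 27.0459  29.0984  89.776  -32.5048  83.7626  40.3395] F [ 0.0045 -1.0675 -1.124 ] M [ 0.448  -0.1292  0.0075] op 0.20417204440079248 gf 29.99985440634191
top foot [186.6425 228.9728] jar [193.9287 230.0308]
scene foot [360.7998 241.6314] jar [354.4354 256.352 ]
```

View pics/j1.png

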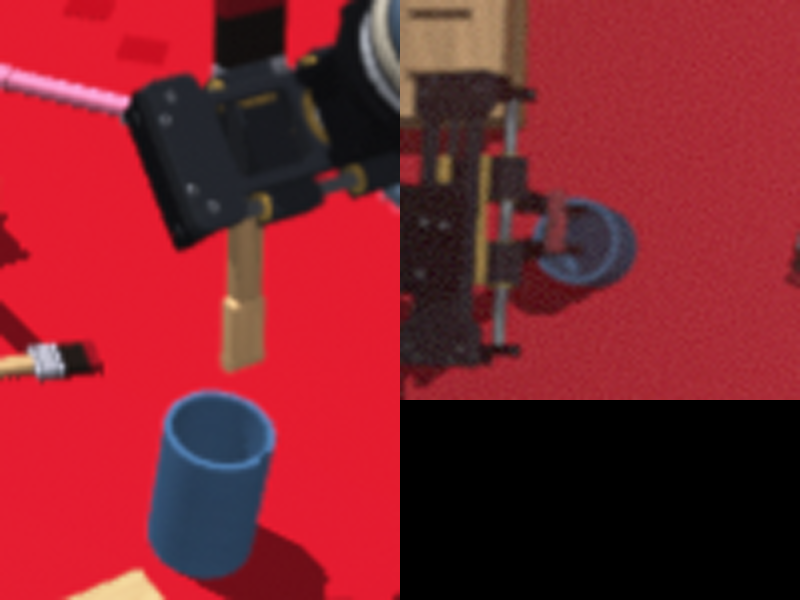

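The brush foot is at crop (243,367), just where predicted, above the jar mouth (220,430). Inserting.

```bash
python3 - <<'E'
from h import *
P,Rf=brush_pose([.452,.208,.013],12);p,r=load();go((P,Rf))
E
```

```text
[0.585, 0.0, 0.744, 0.0, 0.0, 0.0] -> [0.4499 0.171  0.1174]
```

Emit:
carry_out(
  deltas=[
    [[0.06,0,0.076,0,0,0,1],[0.13,0,0.165,0,0,0,1],[0.2,0,0.254,0,0,0,1],[0.27,0,0.343,0,0,0,1],[0.34,0,0.432,0,0,0,1],[0.41,0,0.521,0,0,0,1],[0.47,0,0.598,0,0,0,1],[0.53,0,0.674,0,0,0,1],[0.585,0,0.744,0,0,0,1],[0.585,0,0.744,0,0,0,1]],
  ],
)

```text
time_s: 11.03
position: [0.4499, 0.1697, 0.115]
tcp_rot: [[0.043, 0.998, -0.038], [0.785, -0.057, -0.617], [-0.618, -0.003, -0.786]]
force: [-0.0, 0.9, -0.4]
opening: 0.206
grasp_force: 30.0
```

```bash
python3 - <<'E'
from h import *
st()
s=capture("scene");cv2.imwrite("pics/j2.png",cv2.resize(s[170:310,290:430,::-1],None,fx=4,fy=4,interpolation=cv2.INTER_CUBIC))
E
```

```text
t 11.0333 p [0.4499 0.1697 0.115 ] j [ 26.8805  41.0679  95.3764 -34.7931  69.2659  50.2543] F [-0.0333  0.8623 -0.3851] M [ 0.411  -0.0022 -0.0365] op 0.20555066265595545 gf 30.000174148008227
```

View pics/j2.png

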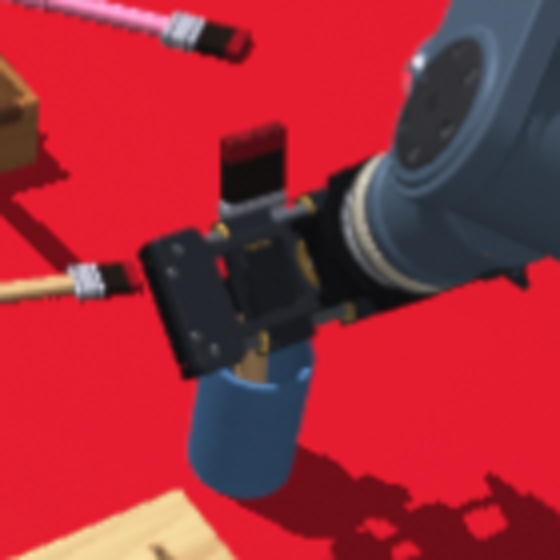

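The brush is in the jar with bristles up. Release and retreat.

Emit:
carry_out(
  deltas=[
    [[0,0,0,0,0,0,-1],[0,0,0,0,0,0,-1],[0,0,0,0,0,0,-1],[0,0,0,0,0,0,-1],[0,0,0,0,0,0,-1],[0,0,0,0,0,0,-1],[0,0,0,0,0,0,-1],[0,0,0,0,0,0,-1],[0,0,0,0,0,0,-1],[0,0,0,0,0,0,-1]],
  ],
)

```text
time_s: 11.92
position: [0.4504, 0.1708, 0.1169]
tcp_rot: [[0.043, 0.998, -0.034], [0.785, -0.055, -0.617], [-0.618, -0.0, -0.786]]
force: [-0.3, 0.3, 0.3]
opening: 0.876
grasp_force: 0.0
```

Emit:
carry_out(
  deltas=[
    [[0,0,0,0,0,0,-1],[0,0,0,0,0,0,-1],[0,0,0,0,0,0,-1],[0,0,0,0,0,0,-1],[0,0,-0.1,0,0,0,-1],[0,0,-0.25,0,0,0,-1],[0,0,-0.4,0,0,0,-1],[0,0,-0.6,0,0,0,-1],[0,0,-0.8,0,0,0,-1],[0,0,-0.9,0,0,0,-1]],
  ],
)

```text
time_s: 12.75
position: [0.4562, 0.2564, 0.2257]
tcp_rot: [[0.045, 0.999, -0.03], [0.787, -0.054, -0.615], [-0.615, 0.004, -0.788]]
force: [0.8, -0.3, 0.5]
opening: 1.002
grasp_force: 0.0
```

Emit:
carry_out(
  deltas=[
    [[0,0,-0.2,0,0,0,-1],[0,0,-0.4,0,0,0,-1],[0,0,-0.6,0,0,0,-1],[0,0,-0.8,0,0,0,-1],[0,0,-1.0,0,0,0,-1],[0,0,-1.0,0,0,0,-1],[0,0,-1.0,0,0,0,-1],[0,0,-1.0,0,0,0,-1],[0,0,-1.0,0,0,0,-1],[0,0,-1.0,0,0,0,-1]],
  ],
)

```text
time_s: 13.58
position: [0.4597, 0.3455, 0.3397]
tcp_rot: [[0.042, 0.998, -0.037], [0.784, -0.056, -0.619], [-0.62, -0.003, -0.785]]
force: [0.1, -0.8, -0.0]
opening: 1.002
grasp_force: 0.0
```

```bash
python3 - <<'E'
from h import *
p,r=load();p=p-.285*r[:,2];store(p,r)
for n,pt,z in(("end",TC(541,319),.113),("collar",TC(648,321),.0655),("tip",TC(765,323),.010)):print(n,plane("top",pt,z))
uh=np.array([-.04,.999,0]);A=np.deg2rad(245)
Rk=frame(uh*np.cos(A)+[0,0,np.sin(A)],[.999,.04,0])
tcp=np.array([.4795,-.0872,.0938])+.019*Rk[:,2];print(tcp,Rk)
go((np.array([.47,.10,.35]),Rk),(tcp-.12*Rk[:,2],Rk),(tcp,Rk))
E
```

```text
end [ 0.4801 -0.051   0.113 ]
collar [ 0.4811 -0.1334  0.0655]
tip [ 0.4824 -0.2295  0.01  ]
[ 0.4798 -0.0952  0.0766] [[-0.0363  0.9992  0.0169]
 [ 0.9056  0.04   -0.4222]
 [-0.4225  0.     -0.9063]]
[-1.0, 0.121, 0.731, -0.006, 0.028, -0.01] -> [0.4675 0.1604 0.348 ]
[-0.362, 0.009, 0.177, -0.002, 0.009, -0.003] -> [0.4699 0.1    0.3501]
[-0.296, 0.009, 1.0, 0.0, 0.0, 0.0] -> [ 0.4755 -0.0031  0.2326]
[-0.119, 0.004, 0.402, 0.0, 0.0, 0.0] -> [ 0.4778 -0.0446  0.1854]
[-0.002, 0.0, 0.8, 0.0, 0.0, 0.0] -> [ 0.4798 -0.0952  0.0766]
```

Emit:
carry_out(
  deltas=[
    [[-1.0,0.121,0.731,-0.006,0.028,-0.01,-1],[-1.0,0.121,0.731,-0.006,0.028,-0.01,-1],[-1.0,0.121,0.731,-0.006,0.028,-0.01,-1],[-1.0,0.121,0.731,-0.006,0.028,-0.01,-1],[-1.0,0.121,0.731,-0.006,0.028,-0.01,-1],[-1.0,0.121,0.731,-0.006,0.028,-0.01,-1],[-1.0,0.121,0.731,-0.006,0.028,-0.01,-1],[-1.0,0.121,0.731,-0.006,0.028,-0.01,-1],[-1.0,0.121,0.731,-0.006,0.028,-0.01,-1],[-1.0,0.121,0.731,-0.006,0.028,-0.01,-1]],
  ],
)

```text
time_s: 14.42
position: [0.4681, 0.1614, 0.3471]
tcp_rot: [[-0.019, 1.0, 0.006], [0.882, 0.02, -0.47], [-0.47, -0.003, -0.882]]
force: [-0.1, 0.4, 0.2]
opening: 1.002
grasp_force: 0.0
```

Emit:
carry_out(
  deltas=[
    [[-0.362,0.009,0.177,-0.002,0.009,-0.003,-1],[-0.362,0.009,0.177,-0.002,0.009,-0.003,-1],[-0.362,0.009,0.177,-0.002,0.009,-0.003,-1],[-0.362,0.009,0.177,-0.002,0.009,-0.003,-1],[-0.362,0.009,0.177,-0.002,0.009,-0.003,-1],[-0.362,0.009,0.177,-0.002,0.009,-0.003,-1],[-0.362,0.009,0.177,-0.002,0.009,-0.003,-1],[-0.362,0.009,0.177,-0.002,0.009,-0.003,-1],[-0.362,0.009,0.177,-0.002,0.009,-0.003,-1],[-0.362,0.009,0.177,-0.002,0.009,-0.003,-1]],
  ],
)

```text
time_s: 15.25
position: [0.4705, 0.1002, 0.3495]
tcp_rot: [[-0.037, 0.999, 0.017], [0.907, 0.041, -0.42], [-0.42, -0.0, -0.908]]
force: [-0.0, 0.0, -0.4]
opening: 0.998
grasp_force: 0.0
```

Emit:
carry_out(
  deltas=[
    [[-0.296,0.009,1.0,0,0,0,-1],[-0.296,0.009,1.0,0,0,0,-1],[-0.296,0.009,1.0,0,0,0,-1],[-0.296,0.009,1.0,0,0,0,-1],[-0.296,0.009,1.0,0,0,0,-1],[-0.296,0.009,1.0,0,0,0,-1],[-0.296,0.009,1.0,0,0,0,-1],[-0.296,0.009,1.0,0,0,0,-1],[-0.296,0.009,1.0,0,0,0,-1],[-0.296,0.009,1.0,0,0,0,-1]],
  ],
)

```text
time_s: 16.08
position: [0.4768, -0.0024, 0.2333]
tcp_rot: [[-0.037, 0.999, 0.02], [0.907, 0.042, -0.419], [-0.42, 0.003, -0.908]]
force: [0.3, 0.6, -0.1]
opening: 1.001
grasp_force: 0.0
```

Emit:
carry_out(
  deltas=[
    [[-0.119,0.004,0.402,0,0,0,-1],[-0.119,0.004,0.402,0,0,0,-1],[-0.119,0.004,0.402,0,0,0,-1],[-0.119,0.004,0.402,0,0,0,-1],[-0.119,0.004,0.402,0,0,0,-1],[-0.119,0.004,0.402,0,0,0,-1],[-0.119,0.004,0.402,0,0,0,-1],[-0.119,0.004,0.402,0,0,0,-1],[-0.119,0.004,0.402,0,0,0,-1],[-0.119,0.004,0.402,0,0,0,-1]],
  ],
)

```text
time_s: 16.92
position: [0.4784, -0.0445, 0.1853]
tcp_rot: [[-0.037, 0.999, 0.018], [0.907, 0.041, -0.42], [-0.42, 0.001, -0.908]]
force: [-0.3, -0.7, 0.1]
opening: 1.005
grasp_force: 0.0
```

```bash
python3 - <<'E'
from h import *
st()
s=capture("scene");a=cv2.resize(s[160:300,210:390,::-1],None,fx=4,fy=4,interpolation=cv2.INTER_CUBIC)
cv2.imwrite("pics/k1.png",a)
for X in([.4795,-.0872,.0938],[.4795,-.0515,.1145],[.481,-.1345,.0655]):print((proj("scene",np.array(X))-[210,160])*4)
E
```

```text
t 16.9167 p [ 0.4784 -0.0445  0.1853] j [ -3.3311  25.0284 106.3413 -32.6051  50.8378  15.7534] F [-0.2878 -0.7205  0.1253] M [ 0.1987 -0.0677 -0.0374] op 1.0054527505468402 gf 0.0
[305.0523 148.5352]
[330.8481 152.007 ]
[271.6786 145.7675]
```

View pics/k1.png

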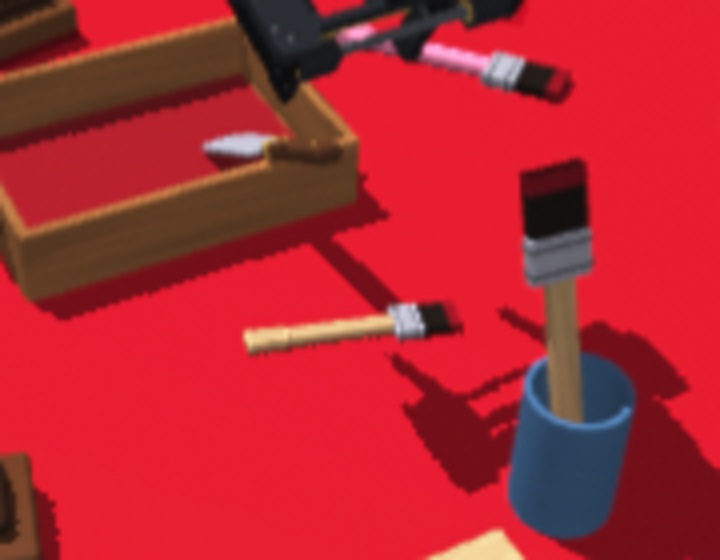

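The brush stands in the jar (crop 565,300). The knife collar (270,147) and end (340,152) agree with the predictions. Grasp.

Emit:
carry_out(
  deltas=[
    [[-0.002,0,0.2,0,0,0,-1],[-0.002,0,0.4,0,0,0,-1],[-0.002,0,0.6,0,0,0,-1],[-0.002,0,0.75,0,0,0,-1],[-0.002,0,0.8,0,0,0,-1],[-0.002,0,0.8,0,0,0,-1],[-0.002,0,0.8,0,0,0,-1],[-0.002,0,0.8,0,0,0,1],[-0.002,0,0.8,0,0,0,1],[-0.002,0,0.8,0,0,0,1]],
  ],
)

```text
time_s: 17.8
position: [0.4811, -0.095, 0.0773]
tcp_rot: [[-0.036, 0.999, 0.02], [0.907, 0.041, -0.42], [-0.42, 0.003, -0.907]]
force: [0.7, -0.7, -0.6]
opening: 0.855
grasp_force: 0.0
```

Emit:
carry_out(
  deltas=[
    [[0,0,0,0,0,0,1],[0,0,0,0,0,0,1],[0,0,0,0,0,0,1],[0,0,0,0,0,0,1],[0,0,0,0,0,0,1],[0,0,0,0,0,0,1],[0,0,0,0,0,0,1],[0,0,0,0,0,0,1],[0,0,0,0,0,0,1],[0,0,0,0,0,0,1]],
  ],
)

```text
time_s: 18.63
position: [0.4802, -0.0954, 0.0761]
tcp_rot: [[-0.036, 0.999, 0.017], [0.907, 0.04, -0.42], [-0.42, -0.0, -0.908]]
force: [-0.6, -0.5, -0.2]
opening: 0.225
grasp_force: 29.6
```

Emit:
carry_out(
  deltas=[
    [[0,0,0,0,0,0,1],[0,0,0,0,0,0,1],[0,0,0,0,0,0,1],[0,0,0,0,0,0,1],[0,0,0,0,0,0,1],[0,0,0,0,0,0,1],[0,0,0,0,0,0,1],[0,0,0,0,0,0,1],[0,0,0,0,0,0,1],[0,0,0,0,0,0,1]],
  ],
)

```text
time_s: 19.47
position: [0.4803, -0.0954, 0.0761]
tcp_rot: [[-0.037, 0.999, 0.017], [0.907, 0.04, -0.42], [-0.42, 0.0, -0.908]]
force: [-0.7, -0.9, -1.0]
opening: 0.226
grasp_force: 29.6
```

```bash
cat >> h.py <<'E'
RK=frame([.0169,-.4222,-.9063],[.999,.04,0])
def knife_pose(tip,el=31.,s=.165,gyaw=-.8,tilt=0):
    """TCP pose that puts the knife upright, tip at tip; el: rise of the knife when grasped"""
    e=np.deg2rad(el);u=RK.T@np.array([-.04*np.cos(e),.999*np.cos(e),np.sin(e)]);u[1]=0;u/=np.linalg.norm(u)
    a=np.deg2rad(gyaw);g=np.array([-np.sin(a),np.cos(a),0]);ez=np.array([0,0,1.]);ey=np.array([0,1.,0])
    Rf=np.c_[g,ez,np.cross(g,ez)]@np.c_[ey,u,np.cross(ey,u)].T
    return np.array(tip)+s*ez+.019*Rf[:,2],Rf,u
E
python3 - <<'E'
from h import *
st();p,r=load()
P,Rf,u=knife_pose([.6313,.306,.125]);print(P,Rf,u)
half=r@R.from_rotvec(R.from_matrix(r.T@Rf).as_rotvec()*.5).as_matrix()
go((p+[0.02,.04,.14],r),(np.array([.57,.08,.30]),half),(P,Rf))
E
```

```text
t 19.4667 p [ 0.4803 -0.0954  0.0761] j [ -9.5334  36.6878 111.1642 -45.0732  35.4818  26.2165] F [-0.6637 -0.8927 -0.9656] M [ 0.2081 -0.0444 -0.0224] op 0.22636303993262308 gf 29.63050364283845
[0.6207 0.3061 0.2742] [[-0.829   0.014  -0.5591]
 [ 0.0116  0.9999  0.0078]
 [ 0.5592  0.     -0.829 ]] [ 0.5592  0.     -0.829 ]
[-0.155, 0.144, -0.957, 0.0, 0.0, 0.0] -> [ 0.4998 -0.0552  0.2166]
[0.567, 0.504, -0.875, 0.01, 0.065, -0.125] -> [0.57 0.08 0.3 ]
[0.615, 1.0, -0.029, 0.008, 0.049, -0.094] -> [0.6082 0.2509 0.2805]
[-0.016, 0.38, 0.001, 0.002, 0.016, -0.031] -> [0.6207 0.3062 0.2743]
```

```bash
python3 - <<'E'
from h import *
p,r=np.array([.4798,-.0952,.0766]),RK;store(p,r)
P,Rf,u=knife_pose([.6313,.306,.125],gyaw=179.2);print(P,Rf)
rv=R.from_matrix(r.T@Rf).as_rotvec();print(np.rad2deg(rv))
half=r@R.from_rotvec(rv*.5).as_matrix();print(half@u,half)
go((p+[0.02,.04,.14],r),(np.array([.57,.08,.30]),half),(P,Rf))
E
```

```text
[0.6419 0.3059 0.2742] [[ 0.829  -0.014   0.5591]
 [-0.0116 -0.9999 -0.0078]
 [ 0.5592  0.     -0.829 ]]
[-7.5721 45.0065 96.1792]
[0.2042 0.4885 0.8483] [[ 0.6831  0.6981  0.2144]
 [ 0.7263 -0.6802 -0.0993]
 [ 0.0765  0.2236 -0.9717]]
[-0.158, 0.144, -0.956, 0.0, 0.0, 0.0] -> [ 0.4998 -0.0553  0.2166]
[0.565, 0.504, -0.877, -0.011, 0.063, 0.134] -> [0.5701 0.0801 0.3   ]
[1.0, -0.52, 0.088, -0.007, 0.044, 0.095] -> [0.6212 0.2407 0.2817]
[0.195, -0.4, 0.108, -0.003, 0.018, 0.038] -> [0.6419 0.3058 0.2743]
```

Emit:
carry_out(
  deltas=[
    [[-0.016,0.014,-0.096,0,0,0,1],[-0.04,0.036,-0.239,0,0,0,1],[-0.063,0.058,-0.382,0,0,0,1],[-0.087,0.079,-0.526,0,0,0,1],[-0.111,0.101,-0.669,0,0,0,1],[-0.134,0.122,-0.813,0,0,0,1],[-0.158,0.144,-0.956,0,0,0,1],[-0.158,0.144,-0.956,0,0,0,1],[-0.158,0.144,-0.956,0,0,0,1],[-0.158,0.144,-0.956,0,0,0,1]],
  ],
)

```text
time_s: 20.3
position: [0.4993, -0.0558, 0.2153]
tcp_rot: [[-0.037, 0.999, 0.015], [0.907, 0.04, -0.419], [-0.419, -0.002, -0.908]]
force: [0.4, 0.4, -1.3]
opening: 0.228
grasp_force: 29.6
```

Emit:
carry_out(
  deltas=[
    [[0.057,0.05,-0.088,-0.001,0.006,0.013,1],[0.124,0.111,-0.193,-0.002,0.014,0.029,1],[0.192,0.171,-0.298,-0.004,0.021,0.046,1],[0.26,0.232,-0.403,-0.005,0.029,0.062,1],[0.328,0.292,-0.509,-0.006,0.037,0.078,1],[0.396,0.353,-0.614,-0.008,0.044,0.094,1],[0.463,0.413,-0.719,-0.009,0.052,0.11,1],[0.53,0.472,-0.82,-0.01,0.059,0.125,1],[0.565,0.504,-0.877,-0.011,0.063,0.134,1],[0.565,0.504,-0.877,-0.011,0.063,0.134,1]],
  ],
)

```text
time_s: 21.13
position: [0.5702, 0.0797, 0.2992]
tcp_rot: [[0.684, 0.696, 0.218], [0.725, -0.683, -0.094], [0.083, 0.222, -0.971]]
force: [0.2, 0.8, -1.3]
opening: 0.227
grasp_force: 29.6
```

Emit:
carry_out(
  deltas=[
    [[0.1,-0.052,0.009,-0.001,0.004,0.01,1],[0.25,-0.13,0.022,-0.002,0.011,0.024,1],[0.4,-0.208,0.035,-0.003,0.018,0.038,1],[0.55,-0.286,0.048,-0.004,0.024,0.052,1],[0.7,-0.364,0.062,-0.005,0.031,0.066,1],[0.8,-0.416,0.07,-0.006,0.035,0.076,1],[0.9,-0.468,0.079,-0.006,0.04,0.086,1],[1.0,-0.52,0.088,-0.007,0.044,0.095,1],[1.0,-0.52,0.088,-0.007,0.044,0.095,1],[1.0,-0.52,0.088,-0.007,0.044,0.095,1]],
  ],
)

```text
time_s: 21.97
position: [0.6201, 0.2395, 0.2794]
tcp_rot: [[0.866, 0.205, 0.456], [0.229, -0.973, 0.002], [0.444, 0.103, -0.89]]
force: [0.1, -0.0, -1.5]
opening: 0.228
grasp_force: 29.6
```

Emit:
carry_out(
  deltas=[
    [[0.049,-0.1,0.027,-0.001,0.004,0.01,1],[0.098,-0.2,0.054,-0.002,0.009,0.019,1],[0.146,-0.3,0.081,-0.002,0.014,0.028,1],[0.195,-0.4,0.108,-0.003,0.018,0.038,1],[0.195,-0.4,0.108,-0.003,0.018,0.038,1],[0.195,-0.4,0.108,-0.003,0.018,0.038,1],[0.195,-0.4,0.108,-0.003,0.018,0.038,1],[0.195,-0.4,0.108,-0.003,0.018,0.038,1],[0.195,-0.4,0.108,-0.003,0.018,0.038,1],[0.195,-0.4,0.108,-0.003,0.018,0.038,1]],
  ],
)

```text
time_s: 22.8
position: [0.6425, 0.3041, 0.2753]
tcp_rot: [[0.829, -0.012, 0.559], [-0.012, -1.0, -0.004], [0.559, -0.004, -0.829]]
force: [1.0, -0.2, -1.3]
opening: 0.229
grasp_force: 29.6
```

```bash
python3 - <<'E'
from h import *
st()
t=capture("top");s=capture("scene");np.save("pics/k2t.npy",t);np.save("pics/k2s.npy",s)
f=lambda a,x0,y0,x1,y1,k:cv2.resize(a[y0:y1,x0:x1,::-1],None,fx=k,fy=k,interpolation=cv2.INTER_CUBIC)
c=np.zeros((600,800,3),np.uint8);c[:600,:480]=f(s,280,230,360,330,6);c[:400,480:]=f(t,130,150,194,230,5)[:400]
cv2.imwrite("pics/k2.png",c)
for z,n in((.125,"tip"),(.235,"bladetop"),(.09,"slot")):print(n,(proj("scene",np.array([.6313,.306,z]))-[280,230])*6)
E
```

```text
t 22.8 p [0.6425 0.3041 0.2753] j [ 21.5107  25.3114  91.2462 -22.2522  33.3979 127.6822] F [ 0.9846 -0.2258 -1.2842] M [ 0.0275  0.4359 -0.0154] op 0.2286371354794655 gf 29.628612028900534
tip [216.174  493.5286]
bladetop [243.8888 265.5038]
slot [208.3547 557.4751]
```

View pics/k2.png

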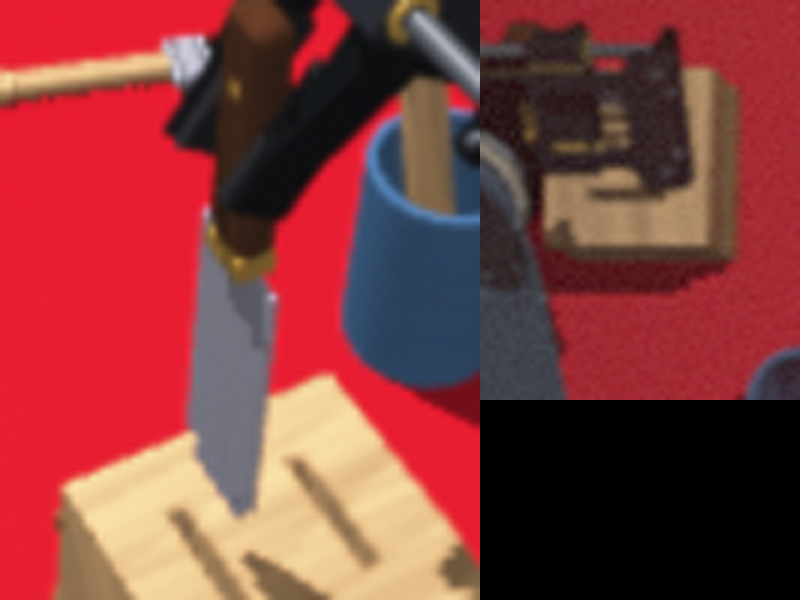

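The scene crop shows the blade hanging nearly vertical with its tip at about (218,487). The far slot is centred at (213,566). I'll measure the blade edges by casting rays.

```bash
python3 - <<'E'
from h import *
s0=st();s=capture("scene");s1=st();np.save("pics/k3s.npy",s)
yc=s1["position"][1]
# bias of the scene view: slot centre seen vs top-view slot
sl=plane("scene",(315.5,324.3),.09);print("slot far by scene",sl,"top",plane("top",TC(80,133),.09))
sn=plane("scene",(335.5,315.2),.09);print("slot near by scene",sn,"top",plane("top",TC(78,195),.09))
a=cv2.resize(s[230:330,280:360],None,fx=4,fy=4,interpolation=cv2.INTER_CUBIC).astype(int)
m=(a.max(2)-a.min(2)<45)&(a.mean(2)>75)&(a.mean(2)<215)
L=[];Rr=[]
for v in range(150,340,4):
    x=np.nonzero(m[v,110:200])[0]+110
    if len(x)>8:
        for lst,xx,y in((L,x.min()-.5,yc-.02),(Rr,x.max()+.5,yc+.02)):
            o,d=ray("scene",((xx+.5)/4-.5+280,(v+.5)/4-.5+230));q=o+d*(y-o[1])/d[1];lst.append(np.r_[v,xx,q])
L=np.array(L);Rr=np.array(Rr)
print(L[::4]);print(Rr[::4])
for q in(L,Rr):
    k=(q[:,0]>165)&(q[:,0]<270);print(np.polyfit(q[k,4],q[k,2],1),"x at z=.15,.2",np.polyval(np.polyfit(q[k,4],q[k,2],1),[.13,.2]))
E
```

```text
t 22.9 p [0.6425 0.3045 0.2753] j [ 21.5407  25.3211  91.2389 -22.2565  33.3918 127.7049] F [ 0.0513 -0.2332 -0.7465] M [ 0.0395  0.4457 -0.025 ] op 0.22889982067768086 gf 29.628624329343438
t 22.95 p [0.6424 0.3046 0.2752] j [ 21.5534  25.3286  91.2388 -22.2559  33.3883 127.7107] F [ 0.9968  0.3071 -1.9906] M [0.0136 0.3864 0.025 ] op 0.22925513242856807 gf 29.628687710501254
slot far by scene [0.6317 0.3095 0.09  ] top [0.6316 0.3057 0.09  ]
slot near by scene [0.5834 0.31   0.09  ] top [0.583  0.3068 0.09  ]
[[170.     134.5      0.6322   0.2846   0.2201]
 [186.     133.5      0.6318   0.2846   0.209 ]
 [202.     132.5      0.6315   0.2846   0.1977]
 [218.     131.5      0.6311   0.2846   0.1861]
 [234.     129.5      0.6313   0.2846   0.1746]
 [250.     128.5      0.6309   0.2846   0.1626]
 [266.     127.5      0.6305   0.2846   0.1502]
 [282.     126.5      0.63     0.2846   0.1377]
 [298.     130.5      0.6265   0.2846   0.123 ]
 [314.     136.5      0.6217   0.2846   0.1071]
 [330.     147.5      0.6134   0.2846   0.0887]]
[[170.     143.5      0.6571   0.3246   0.2719]
 [186.     174.5      0.6398   0.3246   0.2531]
 [202.     183.5      0.6338   0.3246   0.2396]
 [218.     181.5      0.6337   0.3246   0.2291]
 [234.     179.5      0.6336   0.3246   0.2183]
 [250.     177.5      0.6335   0.3246   0.2073]
 [266.     177.5      0.6323   0.3246   0.1954]
 [282.     175.5      0.6322   0.3246   0.184 ]
 [298.     173.5      0.6321   0.3246   0.1722]
 [314.     172.5      0.6314   0.3246   0.1599]
 [330.     170.5      0.6312   0.3246   0.1477]]
[0.0228 0.627 ] x at z=.15,.2 [0.63   0.6316]
[0.2771 0.5734] x at z=.15,.2 [0.6094 0.6288]
```

```bash
python3 - <<'E'
from h import *
P,Rf,u=knife_pose([.6285,.3075,.107],el=29.5,gyaw=179.2);go((P,Rf))
E
```

```text
[-0.079, -0.01, 0.089, 0.0, 0.004, 0.0] -> [0.6396 0.3073 0.2566]
```

Emit:
carry_out(
  deltas=[
    [[-0.02,-0.003,0.022,0,0.001,0,1],[-0.04,-0.005,0.045,0,0.002,0,1],[-0.06,-0.008,0.067,0,0.003,0,1],[-0.079,-0.01,0.089,0,0.004,0,1],[-0.079,-0.01,0.089,0,0.004,0,1],[-0.079,-0.01,0.089,0,0.004,0,1],[-0.079,-0.01,0.089,0,0.004,0,1],[-0.079,-0.01,0.089,0,0.004,0,1],[-0.079,-0.01,0.089,0,0.004,0,1],[-0.079,-0.01,0.089,0,0.004,0,1]],
  ],
)

```text
time_s: 23.78
position: [0.6402, 0.3067, 0.2577]
tcp_rot: [[0.814, -0.012, 0.58], [-0.012, -1.0, -0.003], [0.58, -0.005, -0.814]]
force: [-0.5, -0.2, -0.5]
opening: 0.227
grasp_force: 29.6
```

```bash
cat > edge.py <<'E'
from h import *
s1=st();s=capture("scene");yc=s1["position"][1]
a=cv2.resize(s[230:350,280:360],None,fx=4,fy=4,interpolation=cv2.INTER_CUBIC).astype(int)
m=(a.max(2)-a.min(2)<45)&(a.mean(2)>75)&(a.mean(2)<215)
for side,y in((0,yc-.02),(1,yc+.02)):
    Q=[]
    for v in range(190,400,4):
        x=np.nonzero(m[v,100:210])[0]+100
        if len(x)<8: continue
        xx=x.min()-.5 if side==0 else x.max()+.5
        o,d=ray("scene",((xx+.5)/4-.5+280,(v+.5)/4-.5+230));q=o+d*(y-o[1])/d[1]
        if .125<q[2]<.19: Q.append(q)
    Q=np.array(Q);f=np.polyfit(Q[:,2],Q[:,0],1);r=Q[:,0]-np.polyval(f,Q[:,2]);k=abs(r)<.001
    f=np.polyfit(Q[k,2],Q[k,0],1);print("tilt",np.rad2deg(np.arctan(f[0])),"x at .09,.11,.15",np.polyval(f,[.09,.11,.15]),k.sum(),abs(r).max())
E
python3 edge.py
```

```text
t 23.7833 p [0.6402 0.3067 0.2577] j [ 22.0881  26.4521  93.4464 -26.7517  29.4091 132.7026] F [-0.479  -0.2487 -0.4722] M [0.0178 0.4952 0.0202] op 0.2269576940888076 gf 29.62855196557939
tilt -0.7442076370783134 x at .09,.11,.15 [0.6323 0.632  0.6315] 22 0.0006427887846617297
tilt -0.13683304481410855 x at .09,.11,.15 [0.6321 0.6321 0.632 ] 22 0.0004785982073489681
```

Emit:
carry_out(
  deltas=[
    [[-0.015,0,0.022,0,0,0,1],[-0.031,0,0.043,0,0,0,1],[-0.046,0,0.065,0,0,0,1],[-0.062,0,0.087,0,0,0,1],[-0.077,0,0.108,0,0,0,1],[-0.093,0,0.13,0,0,0,1],[-0.108,0,0.152,0,0,0,1],[-0.116,0,0.163,0,0,0,1],[-0.116,0,0.163,0,0,0,1],[-0.116,0,0.163,0,0,0,1]],
  ],
)

```text
time_s: 24.67
position: [0.64, 0.3068, 0.2271]
tcp_rot: [[0.815, -0.012, 0.58], [-0.012, -1.0, -0.003], [0.58, -0.004, -0.815]]
force: [-0.2, -0.6, -0.6]
opening: 0.227
grasp_force: 29.6
```

```bash
python3 - <<'E'
from h import *
p,r=load();p=p+r@np.array([-.116,0,.163])*.15;store(p,r);print(p);st()
E
```

```text
[0.6396 0.3074 0.2266]
t 24.6667 p [0.64   0.3068 0.2271] j [ 22.1034  28.818   95.1208 -30.4063  25.9067 136.8296] F [-0.2494 -0.6195 -0.5884] M [0.0186 0.4319 0.0163] op 0.22732151538561288 gf 29.62859365157783
```

Emit:
carry_out(
  deltas=[
    [[-0.015,0,0.022,0,0,0,1],[-0.031,0,0.043,0,0,0,1],[-0.046,0,0.065,0,0,0,1],[-0.062,0,0.087,0,0,0,1],[-0.077,0,0.108,0,0,0,1],[-0.093,0,0.13,0,0,0,1],[-0.108,0,0.152,0,0,0,1],[-0.116,0,0.163,0,0,0,1],[-0.116,0,0.163,0,0,0,1],[-0.116,0,0.163,0,0,0,1]],
  ],
)

```text
time_s: 25.5
position: [0.64, 0.3069, 0.1971]
tcp_rot: [[0.815, -0.012, 0.58], [-0.012, -1.0, -0.003], [0.58, -0.004, -0.815]]
force: [0.4, 1.0, -1.1]
opening: 0.225
grasp_force: 29.6
```

Emit:
carry_out(
  deltas=[
    [[-0.015,0,0.022,0,0,0,1],[-0.031,0,0.043,0,0,0,1],[-0.046,0,0.065,0,0,0,1],[-0.062,0,0.087,0,0,0,1],[-0.077,0,0.108,0,0,0,1],[-0.093,0,0.13,0,0,0,1],[-0.101,0,0.141,0,0,0,1],[-0.108,0,0.152,0,0,0,1],[-0.108,0,0.152,0,0,0,1],[-0.108,0,0.152,0,0,0,1]],
  ],
)

```text
time_s: 26.33
position: [0.64, 0.3071, 0.1693]
tcp_rot: [[0.815, -0.012, 0.58], [-0.012, -1.0, -0.003], [0.58, -0.004, -0.815]]
force: [0.1, 0.2, -0.2]
opening: 0.23
grasp_force: 29.6
```

Emit:
carry_out(
  deltas=[
    [[-0.002,0,0.003,0,0,0,1],[-0.004,0,0.006,0,0,0,1],[-0.006,0,0.009,0,0,0,1],[-0.008,0,0.011,0,0,0,1],[-0.01,0,0.014,0,0,0,1],[-0.012,0,0.017,0,0,0,1],[-0.012,0,0.017,0,0,0,1],[-0.012,0,0.017,0,0,0,1],[-0.012,0,0.017,0,0,0,1],[-0.012,0,0.017,0,0,0,1]],
  ],
)

```text
time_s: 27.17
position: [0.64, 0.3071, 0.1662]
tcp_rot: [[0.815, -0.012, 0.58], [-0.012, -1.0, -0.003], [0.58, -0.004, -0.815]]
force: [-0.0, 0.3, -1.2]
opening: 0.227
grasp_force: 29.6
```

Emit:
carry_out(
  deltas=[
    [[-0.002,0,0.003,0,0,0,1],[-0.004,0,0.006,0,0,0,1],[-0.006,0,0.009,0,0,0,1],[-0.008,0,0.011,0,0,0,1],[-0.01,0,0.014,0,0,0,1],[-0.012,0,0.017,0,0,0,1],[-0.012,0,0.017,0,0,0,1],[-0.012,0,0.017,0,0,0,1],[-0.012,0,0.017,0,0,0,1],[-0.012,0,0.017,0,0,0,1]],
  ],
)

```text
time_s: 28.0
position: [0.64, 0.3071, 0.1631]
tcp_rot: [[0.815, -0.012, 0.58], [-0.012, -1.0, -0.003], [0.58, -0.004, -0.815]]
force: [-0.3, -0.2, -1.1]
opening: 0.228
grasp_force: 29.6
```

Emit:
carry_out(
  deltas=[
    [[-0.002,0,0.003,0,0,0,1],[-0.004,0,0.006,0,0,0,1],[-0.006,0,0.009,0,0,0,1],[-0.008,0,0.011,0,0,0,1],[-0.01,0,0.014,0,0,0,1],[-0.012,0,0.017,0,0,0,1],[-0.012,0,0.017,0,0,0,1],[-0.012,0,0.017,0,0,0,1],[-0.012,0,0.017,0,0,0,1],[-0.012,0,0.017,0,0,0,1]],
  ],
)

```text
time_s: 28.83
position: [0.6409, 0.3077, 0.1615]
tcp_rot: [[0.813, -0.011, 0.582], [-0.012, -1.0, -0.002], [0.582, -0.006, -0.813]]
force: [-1.9, 1.2, 5.5]
opening: 0.225
grasp_force: 29.8
```

Contact on the slot floor (5.5 N). Release and back off.

Emit:
carry_out(
  deltas=[
    [[0,0,0,0,0,0,-1],[0,0,0,0,0,0,-1],[0,0,0,0,0,0,-1],[0,0,0,0,0,0,-1],[0,0,0,0,0,0,-1],[0,0,0,0,0,0,-1],[0,0,0,0,0,0,-1],[0,0,0,0,0,0,-1],[0,0,0,0,0,0,-1],[0,0,0,0,0,0,-1]],
  ],
)

```text
time_s: 29.67
position: [0.64, 0.3071, 0.1599]
tcp_rot: [[0.815, -0.012, 0.58], [-0.012, -1.0, -0.003], [0.58, -0.004, -0.815]]
force: [-0.1, -0.0, -0.7]
opening: 0.901
grasp_force: 0.0
```

Emit:
carry_out(
  deltas=[
    [[0,0,0,0,0,0,-1],[0,0,-0.05,0,0,0,-1],[0,0,-0.1,0,0,0,-1],[0,0,-0.2,0,0,0,-1],[0,0,-0.3,0,0,0,-1],[0,0,-0.45,0,0,0,-1],[0,0,-0.6,0,0,0,-1],[0,0,-0.75,0,0,0,-1],[0,0,-0.9,0,0,0,-1],[0,0,-0.9,0,0,0,-1]],
  ],
)

```text
time_s: 30.5
position: [0.5608, 0.3087, 0.2748]
tcp_rot: [[0.811, -0.01, 0.585], [-0.012, -1.0, 0.001], [0.585, -0.008, -0.811]]
force: [0.0, 1.6, 0.5]
opening: 1.003
grasp_force: 0.0
```

```bash
python3 - <<'E'
from h import *
st();s=capture("scene");t=capture("top")
f=lambda a,x0,y0,x1,y1,k:cv2.resize(a[y0:y1,x0:x1,::-1],None,fx=k,fy=k,interpolation=cv2.INTER_CUBIC)
c=np.zeros((600,800,3),np.uint8);c[:520,:480]=f(s,180,140,420,400,2);c[:400,480:]=f(t,130,110,290,310,2)
cv2.imwrite("pics/end.png",c)
print((proj("scene",np.array([.6317,.3085,.22]))-[180,140])*2)
E
```

```text
t 30.5 p [0.5608 0.3087 0.2748] j [ 25.8496  20.3959 101.2589 -31.561   29.0885 140.3828] F [0.0102 1.5803 0.4738] M [0.0237 0.4013 0.018 ] op 1.0027061582505052 gf 0.0
[281.0691 281.807 ]
```

View pics/end.png

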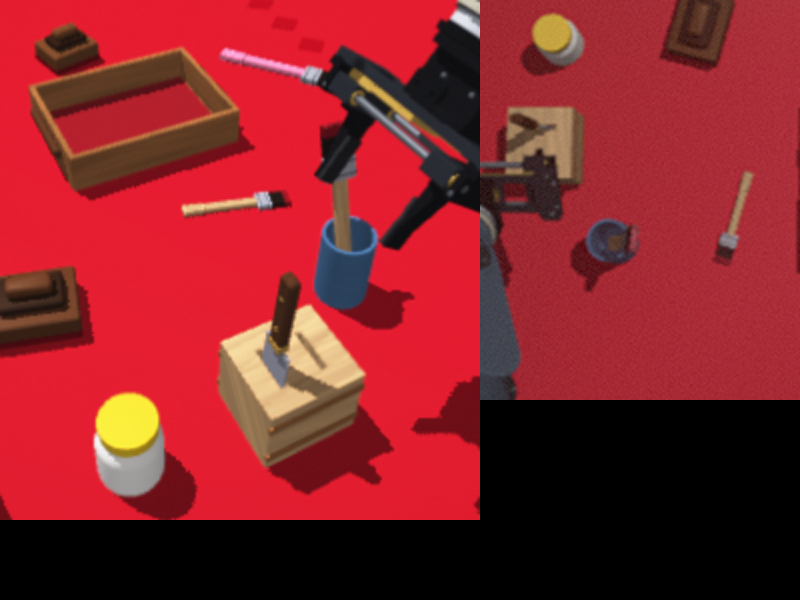

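The tray is empty and undisturbed. The brush stands in the jar and the knife in the far slot (end at crop (289,276), collar (278,348)). One check of the knife's height and whether the gripper is clear.

```bash
python3 - <<'E'
from h import *
t=capture("top");s=capture("scene")
st()
print(tri(((514-480)/2+130,117/2+110),(289/2+180,276/2+140)))
for y,x in((.309,.6317),):
    a=proj("scene",np.array([x,y,.09]));b=proj("scene",np.array([x-.002,y,.123]));print((a-[180,140])*2,(b-[180,140])*2)
# lower edge of brass/handle: print colours along the knife axis in the scene
for k in np.linspace(0,1,24):
    p=np.array([289,276])*(1-k)+np.array([273,382])*k;q=p/2+[180,140];print(p.round(),s[int(round(q[1])),int(round(q[0]))],end=';')
E
```

```text
t 30.7 p [0.5616 0.3073 0.2694] j [ 25.7105  20.8867 101.2891 -31.6466  29.0118 140.451 ] F [ 0.4628 -1.2923 -0.5037] M [0.0245 0.4016 0.0254] op 1.000968074718569 gf 0.0
(array([0.6221, 0.3079, 0.222 ]), np.float64(0.0014890702705826675))
[270.7069 368.2301] [274.9295 347.3899]
[289. 276.] [102  59  39];[288. 281.] [105  61  40];[288. 285.] [81 48 32];[287. 290.] [60 36 24];[286. 294.] [58 35 24];[286. 299.] [55 33 23];[285. 304.] [58 35 23];[284. 308.] [54 33 22];[283. 313.] [54 33 22];[283. 317.] [57 33 23];[282. 322.] [54 33 23];[281. 327.] [52 32 22];[281. 331.] [54 32 22];[280. 336.] [52 32 22];[279. 341.] [51 31 21];[279. 345.] [94 66 34];[278. 350.] [120  91  43];[277. 354.] [94 84 73];[276. 359.] [109 109 122];[276. 364.] [117 117 131];[275. 368.] [119 118 132];[274. 373.] [119 117 131];[274. 377.] [169 145 125];[273. 382.] [240 209 152];
```

Emit:
carry_out(
  deltas=[
    [[0,0,-0.1,0,0,0,-1],[0,0,-0.2,0,0,0,-1],[0,0,-0.3,0,0,0,-1],[0,0,-0.4,0,0,0,-1],[0,0,-0.4,0,0,0,-1],[0,0,-0.4,0,0,0,-1],[0,0,-0.4,0,0,0,-1],[0,0,-0.4,0,0,0,-1],[0,0,-0.4,0,0,0,-1],[0,0,-0.4,0,0,0,-1]],
  ],
)

```text
time_s: 31.53
position: [0.5271, 0.3075, 0.3178]
tcp_rot: [[0.815, -0.012, 0.579], [-0.012, -1.0, -0.004], [0.579, -0.004, -0.816]]
force: [0.5, -0.1, 0.6]
opening: 0.999
grasp_force: 0.0
```

```bash
python3 -c "
from rig import job
print(job.hand_in())"
```

```text
the job is handed in; nothing more can be done
None
```

The brush stands bristles-up in the blue jar and the knife is in the far slot, its end measured at 222 mm against 220 mm when fully home; handed in at about 31.5 s, verdict not shown.

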